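Raise the extraction booth's window to its mark and start the airflow

ROBOT

A 6-joint arm with a two-finger parallel gripper is mounted at the origin on the work surface. World frame = base frame: x ahead of the robot, y to its left, z up, the work surface at z = 0. Lengths are in m, angles in degrees, forces in N, time in s.
With the tool pointing down it reaches from about 0.35 to 0.95 m from the base axis. Payload 17.4 kg.
Tool frame: the origin (TCP) lies midway between the tips of the shut fingers; the grasp point (between the pads) lies 19 mm behind it (arm.tcp_to_grasp is the distance from the TCP to the grasp point, in m); z points along the fingers, y is the line along which they close (so a half turn about z gives the same grasp; the last joint's range is limited). The gripper opens to 93 mm and grips with 3 to 60 N. Pads are 15 mm wide; open, the fingers measure 128 mm over their backs; the gripper's body (75 mm by 188 mm) begins 65 mm behind the grasp point.
Start: joints at [-69.03, 6.646, 82.598, -0, 90.757, -2.166], TCP at [0.265, -0.621, 0.219] pointing down, gripper open.
Joint ranges: [-162.19, 162.19], [-47.58, 125.68], [4.15, 143.07], [-65.23, 245.23], [0.69, 171.88], [-170.13, 170.13]. Speed limits (degrees/s): [108.29, 108.29, 127.2, 180, 180, 180].

INTERFACE

Orientations are given as [roll, pitch, yaw] about the fixed x, y, z axes, in that order (R = Rz(yaw) Ry(pitch) Rx(roll)).
In Python, from cell import readout, optics, arm gives the robot as it stands.
- The arm moves only by the tool move_arm, never from a script. Its argument "steps" is a list of rows, each an object with "delta_pos": the shift along the tool's x, y, z normalised to -1 to 1, where 1 is 0.5 m, a list of three; "twist": the turn, a rotation vector about the tool's x, y, z normalised to -1 to 1, where 1 is 180 degrees, a list of three. A call has 1 to 20 rows; each row shifts and turns the commanded pose from where the row before left it, along the tool's axes as they then stand; what a row does not reach is not made up. A row lasts 1/10 s, in which the tool goes at most 50 mm and 8.59 degrees, less where a joint would pass 70% of its speed; a pose out of reach is approached as far as the arm can. A call with a number of a shift or a turn outside -1 to 1 is refused whole. A call with a gripper value outside its range is refused whole. "jaw" is the gripper command: -1 is fully open, 1 is shut, values between are in proportion, set as the call begins (left out, the last holds). The fingers move at their own pace and stop on an object; "newtons" is the grip in N (left out, the last holds). Time passes only in rows, so rows that do not move let the fingers close. It gives the time, the measured TCP pose, the force, the opening and the grip force at its end, in the units of the state.
- readout.read_state(): the state, without advancing time (a new reading comes with each control period).
- optics.get_image(name): name is "scene" or "side" or "wrist"; returns a dict with "image" (384x512x3 uint8, blue, green, red), "intrinsics" (3x3 intrinsics, pixels), "xyz" and "attitude" of the camera in the world. Camera axes: x right, y down, z forward; pixel columns grow to the right and rows downward; lengths in m; the calibration is good to about 2 mm. A picture is of the moment at which its call begins. There is no depth.
- arm.close_job(): hands the job in; it is judged then, once.
The state is a dict: "time": time; "qpos": joint angles; "qd": joint speeds; "effort": joint torques, N m; "ee_pos": TCP position; "orientation": TCP orientation; "force": force on the tool from outside, world axes, zero at the start; "ft_torque": the same for the moment, N m; "width": finger opening in m; "gripper_force": force on a finger pad.
Only numpy, scipy, OpenCV 4.12 (cv2) and the standard library are available. Lean on these libraries where they do the work, as an engineer would, in place of code of your own. Each camera call takes 0.05 s, during which the arm holds its last target. There are 200 camera calls.

TASK

Without gripping anything, push the booth's sliding window up with your fingertips from beneath its blue lip until the yellow pointer is level with the red band on the post, and leave it there. Then press the green button beside the booth to start the airflow, and draw the hand clear. Leave the tube rack, the bottle and the tip box where they stand.

Things in the scene. Friction and masses are not known exactly. Their poses are not given: they have to be found in the camera images.
- booth_foot (a point): Foot of the fixed extraction booth (440 mm wide, 480 mm high, open front), on the work surface midway between its front posts. z up, y along the front to the left, x level into the booth; its yaw is the booth's. The front leans back 20 degrees: the window slides along (0.342, 0, 0.940) of these axes. Posts 32 mm wide, centred at y = +-205 mm. Nothing stands between them in front of the window.
- sash (a joint): Travel of the clear sliding window up its slope in m: 0 shut, grows upwards, stop at 0.32. It is counterweighted: it stays wherever it is left, and it takes about 3 to 6 N along the slope to move it either way. The pane is 376 mm wide, 190 mm high, 5 mm thick.
- lip (a point): Middle of the underside of the window's lip, a shelf 220 mm wide (y) at the pane's lower edge, 45 mm out from the pane towards the robot, 14 mm thick, blue on black. Point: 22.5 mm from pane face and front edge. z up the slope, y along the lip, x into the booth square to the pane: underside faces down and, by 20 degrees, to the robot. Fingers tilted 45 degrees forward fit below.
- pointer (a point): Right-hand (-y) end of the yellow pointer, a bar 70 mm long and 6 mm high on the right half of the window's front, beside the lip; mid-height of the bar. Same axes as lip.
- band_mid (a point): Centre of the red band, 60 mm wide and 20 mm high, on the front of the right-hand (-y) post and reaching 26 mm outside it. Same axes as lip. The band is fixed during a run, at a different height in each.
- band (a joint): Height setting of the red band in m on the same scale as sash: the pointer is level with the band's middle when sash equals band.
- start_top (a point): Top centre of the green push button (32 mm across) on the white control pod to the right of the booth; the pod is 100 x 85 mm and 45 mm high, fixed to the booth. Pressed straight down from above.
- start (a joint): Travel of the green button in m: 0 up, 0.006 fully down, springs back; fully down takes 5 N.
- rack_mid (a point): Centre of the green tube rack with three red-capped tubes, 75 x 130 mm, 82 mm high over the caps. Loose; leave alone.
- reagent_mid (a point): Centre of the reagent bottle with a blue cap, 54 mm across and 100 mm high. Loose; leave alone.
- tipbox_mid (a point): Centre of the blue tip box with a clear cover, 80 x 115 mm, 60 mm high. Loose; leave alone.
Things that resemble listed ones, but are neither listed nor needed, are in the scene too. What is meant by the part that bears rack_mid is not brown or purple, and is the smaller of those in its own colour.

How it is judged (in metres and radians):
On the way, in this order (a step that is already met when the one before it is completed fails the run):
1. the pointer is level with the red band (its middle within the band's height, +-10 mm) (not (z of pointer in the frame of band_mid above 0.01 m or z of pointer in the frame of band_mid below -0.01 m) and velocity of joint sash between -0.01 and 0.01 m/s), for 0.3 s.
2. the green button is pressed (4 mm or more) (not (z of pointer in the frame of band_mid above 0.01 m or z of pointer in the frame of band_mid below -0.01 m) and value of joint start above 0.004 m), for 0.05 s.
At the end, for the whole second after the job is handed in: The yellow pointer's middle is within the height of the red band (+-10 mm along the slope) and the window is at rest; the green button has been pressed after that and is up again; rack, bottle and tip box stand within 20 mm of where they were, upright (not (z of pointer in the frame of band_mid above 0.01 m or z of pointer in the frame of band_mid below -0.01 m) and velocity of joint sash between -0.005 and 0.005 m/s and value of joint start below 0.002 m and distance of each of rack_mid, reagent_mid, tipbox_mid from where it was at the start of the episode below 0.02 m and angle between each of rack_mid, reagent_mid, tipbox_mid's own z axis and vertical below 0.15 rad); the robot touches nothing.
It fails at once if the tube rack, bottle or tip box is moved, tipped or lifted (distance of any of rack_mid, reagent_mid, tipbox_mid from where it was at the start of the episode above 0.02 m or angle between any of rack_mid, reagent_mid, tipbox_mid's own z axis and vertical above 0.25 rad).
It fails at once if the red band is shifted (distance of band_mid from where it was at the start of the episode above 0.006 m).
It fails at once if the lip is pinched: fingers press on its top and on its underside at once (contact force between the fingers and sash_c2 above 1.5 N and contact force between the fingers and sash_c3 above 1.5 N).
It fails at once if the green button is pressed before the pointer is in the red band (value of joint start above 0.003 m and (z of pointer in the frame of band_mid above 0.01 m or z of pointer in the frame of band_mid below -0.01 m)).
It also fails if it takes over 61 s, if anything falls off the work surface, if the arm or the gripper's body presses on something with over 40 N, if the wrist force passes 120 N, or if a joint passes its speed limit or range.

## Working session

There is one attempt and no reset: what is moved stays moved. The work goes in short steps, Python scripts to look and compute and a tool call to move; the robot and the scene stay as the last step left them, time stands still between calls to the robot, and variables do not carry over. Pictures are saved under pics/ and viewed, at most 10 in all, crops included, and the job is handed in when it is done.

Besides the shell and the picture viewer there is one more tool, called after "Request:" in YAML: its name, and indented under it one key for each argument. move_arm: Moves the arm, as the interface text tells. Scaled input: -1 to 1 covers 0.5 m each way for a shift and 180 degrees each way for a turn. Its arguments: {"type":"object","properties":{"steps":{"type":"array","items":{"type":"object","properties":{"delta_pos":{"type":"array","items":{"type":"number"}},"twist":{"type":"array","items":{"type":"number"}}}}},"jaw":{"type":"number"},"newtons":{"type":"number"}},"required":["steps"]}

```bash
mkdir -p pics; ls; cat > h.py <<'E'
from cell import readout, optics, arm
import cv2, numpy as np
E
python3 - <<'E'
from h import *
for n in("scene","side"):
    d=optics.get_image(n); cv2.imwrite(f"pics/{n}0.png",d["image"]); np.savez(f"{n}0.npz",**d)
    print(n,d["intrinsics"],d["xyz"],d["attitude"])
print(readout.read_state())
E
```

```text
pics
scene [[420.67569105   0.         265.88908544]
 [  0.         420.67569105 194.75023804]
 [  0.           0.           1.        ]] [0.44464439 0.52541734 0.9630407 ] [-154.79300702   -0.61256126 -166.37269139]
side [[411.97015726   0.         246.80649214]
 [  0.         411.97015726 189.89192501]
 [  0.           0.           1.        ]] [ 0.61658227 -0.50407564  0.90252814] [-143.62490457    0.17259899    7.79377973]
{'time': 0.1, 'qpos': array([-6.90290301e+01,  6.67013273e+00,  8.26308629e+01,  5.83882928e-04,
        9.07567024e+01, -2.16855266e+00]), 'qd': array([-0.00536605, -0.10677638, -0.08252789,  0.0283374 , -0.0893627 ,
        0.0208291 ]), 'effort': array([ 2.76798426e-03, -7.22895169e+01, -6.23868084e+01,  7.81908142e-02,
        2.27739854e-02, -6.16334751e-05]), 'ee_pos': array([ 0.26515591, -0.62054364,  0.21800508]), 'orientation': array([-1.79942365e+02, -2.76667736e-03,  2.31395286e+01]), 'force': array([ 0.22467862,  0.1410118 , -0.36641019]), 'ft_torque': array([-0.00036653,  0.00740721, -0.06259629]), 'gripper_force': 0.0, 'width': 0.09298098397808036}
```

View pics/scene0.png

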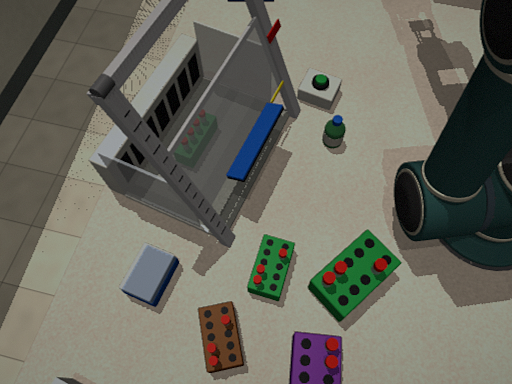

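View pics/side0.png

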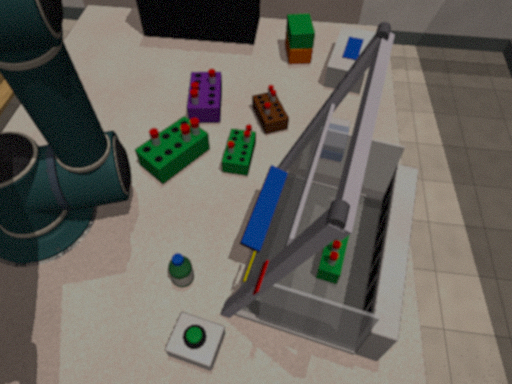

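The scene view shows the booth with the blue lip (272,105)-(237,178), the yellow pointer (279,92), the red band (273,30), the green button (320,81) and the bottle (334,130). In the side view they are at lip (265,208), pointer (250,265), band (262,277), button (194,336) and bottle (180,268).

Candidates that could be confused:
- **Green racks (scene):** small (271,266), large (355,273), and one inside the booth (197,135).
- **Other racks:** brown and purple, both excluded by the description.
- **Button:** the white box with a blue top at side (350,50) is not the green button.

I won't touch any of the racks.

```bash
cat >> h.py <<'E'
from scipy.spatial.transform import Rotation as Ro
def ray(d,uv):
    R=Ro.from_euler('xyz',d["attitude"],degrees=True).as_matrix()
    v=R@np.linalg.inv(d["intrinsics"])@np.array([uv[0],uv[1],1.]); return np.array(d["xyz"]),v/np.linalg.norm(v)
def tri(ds,uvs):
    A=np.zeros((3,3));b=np.zeros(3);L=[]
    for d,p in zip(ds,uvs):
        o,v=ray(d,p);P=np.eye(3)-np.outer(v,v);A+=P;b+=P@o;L.append((o,P))
    X=np.linalg.solve(A,b);return X,[round(1e3*np.linalg.norm(P@(X-o)),1) for o,P in L]
def plane(d,uv,z):
    o,v=ray(d,uv);return o+v*(z-o[2])/v[2]
def blobs(im,lo,hi,amin=15):
    h=cv2.cvtColor(im,cv2.COLOR_BGR2HSV);m=cv2.inRange(h,lo,hi)
    c,_=cv2.findContours(m,cv2.RETR_EXTERNAL,cv2.CHAIN_APPROX_NONE)
    return [k for k in c if cv2.contourArea(k)>=amin]
COL={'blue':((105,150,60),(125,255,255)),'yel':((24,120,90),(34,255,255)),'red':((0,180,80),(6,255,255)),'green':((50,120,50),(75,255,255))}
E
python3 - <<'E'
from h import *
for n in("scene","side"):
    d=dict(np.load(f"{n}0.npz"))
    big=cv2.resize(d["image"],None,fx=1,fy=1)
    for k,(lo,hi) in COL.items():
        for c in blobs(big,lo,hi,12):
            r=cv2.minAreaRect(c); print(n,k,cv2.contourArea(c),np.round(r[0],1),cv2.boxPoints(r).round(1).tolist())
a,b=[np.load(f"{n}0.npz")["image"] for n in("scene","side")]
cv2.imwrite("pics/crop.png",np.hstack([cv2.resize(a[10:200,215:355],None,fx=2.8,fy=2.8,interpolation=cv2.INTER_CUBIC),cv2.resize(b[160:350,160:300],None,fx=2.8,fy=2.8,interpolation=cv2.INTER_CUBIC)]))
E
```

```text
scene blue 48.0 [337.  119.5] [[333.0, 116.0], [341.0, 116.0], [341.0, 123.0], [333.0, 123.0]]
scene blue 1287.0 [254.7 140.4] [[225.8000030517578, 174.3000030517578], [268.70001220703125, 98.0999984741211], [283.6000061035156, 106.4000015258789], [240.6999969482422, 182.6999969482422]]
scene yel 32.0 [276.8  90.7] [[270.20001220703125, 100.5999984741211], [281.29998779296875, 79.5999984741211], [283.3999938964844, 80.69999694824219], [272.20001220703125, 101.69999694824219]]
scene red 103.5 [331.2 361.4] [[323.3999938964844, 358.79998779296875], [333.79998779296875, 353.6000061035156], [339.0, 364.0], [328.6000061035156, 369.20001220703125]]
scene red 63.5 [212.8 360.3] [[206.5, 360.5], [213.0, 354.0], [219.0, 360.0], [212.5, 366.5]]
scene red 62.0 [211.  347.5] [[207.0, 343.0], [215.0, 343.0], [215.0, 352.0], [207.0, 352.0]]
scene red 94.0 [331.5 344.5] [[326.0, 339.0], [337.0, 339.0], [337.0, 350.0], [326.0, 350.0]]
scene red 55.0 [225. 319.] [[221.0, 315.0], [229.0, 315.0], [229.0, 323.0], [221.0, 323.0]]
scene red 39.5 [256.8 279.3] [[251.5, 279.5], [257.0, 274.0], [262.0, 279.0
[... 3604 characters left out ...]
79998779296875, 277.70001220703125], [327.5, 231.10000610351562], [348.8999938964844, 236.5], [337.20001220703125, 283.1000061035156]]
side green 857.5 [238.  151.4] [[219.8000030517578, 170.0], [229.8000030517578, 126.5999984741211], [256.1000061035156, 132.6999969482422], [246.10000610351562, 176.10000610351562]]
side green 2060.0 [174.1 147.4] [[133.89999389648438, 150.5], [188.89999389648438, 109.9000015258789], [214.3000030517578, 144.1999969482422], [159.39999389648438, 184.89999389648438]]
side green 706.5 [300.7  30.3] [[286.79998779296875, 14.199999809265137], [311.20001220703125, 11.800000190734863], [314.6000061035156, 46.400001525878906], [290.29998779296875, 48.900001525878906]]
```

View pics/crop.png

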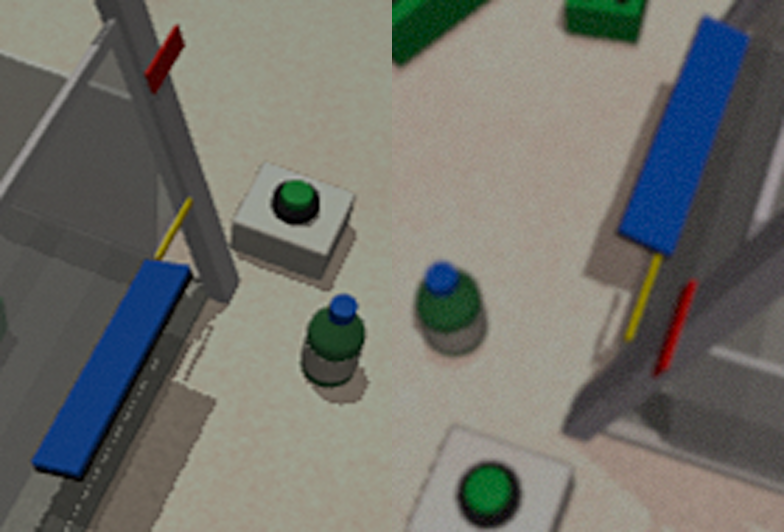

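The crop confirms the lip (scene front edge 244,179 to 282,105), the pointer's right end at (283,81), the band centre at (274,31), and the button and bottle.

```bash
python3 - <<'E'
from h import *
a,b=[dict(np.load(f"{n}0.npz")) for n in("scene","side")]
P={'FL':((244.3,179.3),(272.1,166)),'BL':((228.6,176),(287.1,173.2)),'FR':((281.8,105),(241.4,242.9)),'BR':((268.6,103.6),(258.6,250)),
'ptrL':((271,102),(254.3,251)),'ptrR':((282.9,81),(245,280.7)),'band':((273.8,31.4),(261.2,276.6)),'btn':((320.5,79),(193.5,334.5)),'cap':((337.5,118.5),(177,259.5))}
X={}
for k,v in P.items():
    X[k],r=tri((a,b),v);print(k,X[k].round(4),r)
yl=(X['FL']+X['BL']-X['FR']-X['BR'])[:2];print('yaw',np.degrees(np.arctan2(-yl[0],yl[1])),np.linalg.norm(yl)/2)
yw=np.arctan2(-yl[0],yl[1]);c,s=np.cos(yw),np.sin(yw)
ex=np.array([c,s,0]);ey=np.array([-s,c,0]);up=.342*ex+np.array([0,0,.94]);nx=.94*ex-np.array([0,0,.342])
for k in X: print(k,'y %.4f up %.4f n %.4f'%(X[k]@ey,X[k]@up,X[k]@nx))
for n,uv,d,z in (('rackS',(270.7,265.5),a,.05),('rackL',(355,272),a,.07),('tip',(150,265),a,.06),('postL',(226,240),a,0),('postR',(292,115),a,0)):
    p=plane(d,uv,z);print(n,p.round(3),'booth x,y',(p@ex).round(3),(p@ey).round(3))
E
```

```text
FL [0.5851 0.125  0.1459] [np.float64(3.8), np.float64(3.8)]
BL [0.6229 0.1187 0.1325] [np.float64(3.3), np.float64(3.3)]
FR [ 0.5459 -0.0897  0.146 ] [np.float64(0.2), np.float64(0.2)]
BR [ 0.5812 -0.0951  0.1336] [np.float64(2.0), np.float64(2.0)]
ptrL [ 0.5745 -0.0996  0.136 ] [np.float64(0.2), np.float64(0.2)]
ptrR [ 0.5625 -0.1684  0.137 ] [np.float64(2.2), np.float64(2.2)]
band [ 0.5973 -0.2075  0.2516] [np.float64(1.4), np.float64(1.4)]
btn [ 0.4728 -0.2637  0.0619] [np.float64(0.1), np.float64(0.1)]
cap [ 0.4085 -0.1211  0.0954] [np.float64(0.7), np.float64(0.7)]
yaw -10.692974480599782 0.21807543366776758
FL y 0.2314 up 0.3258 n 0.4688
BL y 0.2323 up 0.3263 n 0.5094
FR y 0.0131 up 0.3264 n 0.4700
BR y 0.0144 up 0.3269 n 0.5077
ptrL y 0.0087 up 0.3272 n 0.5015
ptrR y -0.0611 up 0.3285 n 0.5021
band y -0.0931 up 0.4504 n 0.5019
btn y -0.1714 up 0.2338 n 0.4616
cap y -0.0432 up 0.2347 n 0.3658
rackS [0.485 0.272 0.05 ] booth x,y 0.426 0.357
rackL [0.304 0.248 0.07 ] booth x,y 0.252 0.3
tip [0.742 0.337 0.06 ] booth x,y 0.667 0.468
postL [0.606 0.222 0.   ] booth x,y 0.554 0.331
postR [ 0.529 -0.173  0.   ] booth x,y 0.552 -0.072
```

```bash
cat >> h.py <<'E'
YW=np.radians(-10.7);c_,s_=np.cos(YW),np.sin(YW)
ex=np.array([c_,s_,0]);ey=np.array([-s_,c_,0]);ez=np.array([0,0,1.]);up=.342*ex+.94*ez;nx=.94*ex-.342*ez
edge=.1228*ey+.312*up+.469*nx
zt=(ex-ez)/2**.5;xt=(ex+ez)/2**.5
T=edge+.012*zt-.0075*xt   # TCP at contact
B=T-.015*xt; A=B-.12*zt
Rt=np.c_[xt,-ey,zt]; Rd=np.c_[ex,-ey,-ez]
def go(P,R=None):
    s=readout.read_state();R0=Ro.from_euler('xyz',s["orientation"],degrees=True).as_matrix()
    print('pos',s["ee_pos"].round(4),'rpy',s["orientation"].round(2),'F',s["force"].round(2),'t',s['time'])
    d=R0.T@(np.array(P)-s["ee_pos"]);print('shift tool m',d.round(4),'norm units',(d/.5).round(4))
    if R is not None: rv=Ro.from_matrix(R0.T@R).as_rotvec();print('twist deg',np.degrees(rv).round(2),'units',(rv/np.pi).round(4))
E
python3 - <<'E'
from h import *
print(T,B,A,edge)
go([A[0],A[1],.3],Rd)
E
```

```text
[0.56396991 0.01840971 0.11909342] [0.55354773 0.020379   0.10848682] [0.47017027 0.03613334 0.19333963] [0.56084325 0.0190005  0.132882  ]
pos [ 0.2652 -0.6205  0.218 ] rpy [-179.94   -0.     23.14] F [ 0.22  0.14 -0.37] t 0.1
shift tool m [ 0.4466 -0.5234 -0.0814] norm units [ 0.8932 -1.0467 -0.1629]
twist deg [-6.000e-02  1.000e-02  3.384e+01] units [-3.00e-04  1.00e-04  1.88e-01]
```

Request:
move_arm:
  jaw: 1
  newtons: 10
  steps:
    - {"delta_pos": [0, 0, -0.08], "twist": [0, 0, 0]}
    - {"delta_pos": [0, 0, -0.08], "twist": [0, 0, 0]}
    - {"delta_pos": [0.056, -0.065, 0], "twist": [0, 0, 0]}
    - {"delta_pos": [0.056, -0.065, 0], "twist": [0, 0, 0]}
    - {"delta_pos": [0.056, -0.065, 0], "twist": [0, 0, 0]}
    - {"delta_pos": [0.056, -0.065, 0], "twist": [0, 0, 0]}
    - {"delta_pos": [0.056, -0.065, 0], "twist": [0, 0, 0]}
    - {"delta_pos": [0.056, -0.065, 0], "twist": [0, 0, 0]}
    - {"delta_pos": [0.056, -0.065, 0], "twist": [0, 0, 0]}
    - {"delta_pos": [0.056, -0.065, 0], "twist": [0, 0, 0]}
    - {"delta_pos": [0.056, -0.065, 0], "twist": [0, 0, 0]}
    - {"delta_pos": [0.056, -0.065, 0], "twist": [0, 0, 0]}
    - {"delta_pos": [0.056, -0.065, 0], "twist": [0, 0, 0]}
    - {"delta_pos": [0.056, -0.065, 0], "twist": [0, 0, 0]}
    - {"delta_pos": [0.056, -0.065, 0], "twist": [0, 0, 0]}
    - {"delta_pos": [0.056, -0.065, 0], "twist": [0, 0, 0]}
    - {"delta_pos": [0.056, -0.065, 0], "twist": [0, 0, 0]}
    - {"delta_pos": [0.056, -0.065, 0], "twist": [0, 0, 0]}
    - {"delta_pos": [0, 0, 0], "twist": [0, 0, 0.04]}
    - {"delta_pos": [0, 0, 0], "twist": [0, 0, 0.04]}

```text
time: 2.1
ee_pos: [0.4729, 0.0349, 0.2982]
orientation: [-180.0, 0.1, 8.6]
force: [0.5, 0.4, -0.6]
width: 0.0001
gripper_force: 0.0
```

Request:
move_arm:
  steps:
    - {"delta_pos": [0, 0, 0], "twist": [0, 0, 0.04]}
    - {"delta_pos": [0, 0, 0], "twist": [0, 0, 0.04]}
    - {"delta_pos": [0, 0, 0], "twist": [0, 0, 0.028]}
    - {"delta_pos": [0, 0, 0], "twist": [0, 0.04, 0]}
    - {"delta_pos": [0, 0, 0], "twist": [0, 0.04, 0]}
    - {"delta_pos": [0, 0, 0], "twist": [0, 0.04, 0]}
    - {"delta_pos": [0, 0, 0], "twist": [0, 0.04, 0]}
    - {"delta_pos": [0, 0, 0], "twist": [0, 0.04, 0]}
    - {"delta_pos": [0, 0, 0], "twist": [0, 0.04, 0]}
    - {"delta_pos": [0, 0, 0], "twist": [0, 0.01, 0]}
    - {"delta_pos": [0, 0, 0], "twist": [0, 0, 0]}

```text
time: 3.2
ee_pos: [0.4822, 0.0365, 0.298]
orientation: [179.7, -44.6, -10.6]
force: [-0.2, 0.1, 0.2]
width: 0.0003
gripper_force: 0.0
```

```bash
python3 - <<'E'
from h import *
go(A,Rt)
E
```

```text
pos [0.4822 0.0365 0.298 ] rpy [179.74 -44.58 -10.6 ] F [-0.15  0.13  0.25] t 3.2
shift tool m [-0.0818  0.0023  0.0663] norm units [-0.1637  0.0046  0.1327]
twist deg [0.19 0.42 0.07] units [0.0011 0.0023 0.0004]
```

Request:
move_arm:
  steps:
    - {"delta_pos": [-0.055, 0.0015, 0.044], "twist": [0, 0.002, 0]}
    - {"delta_pos": [-0.055, 0.0015, 0.044], "twist": [0, 0, 0]}
    - {"delta_pos": [-0.055, 0.0015, 0.044], "twist": [0, 0, 0]}
    - {"delta_pos": [0, 0, 0.04], "twist": [0, 0, 0]}
    - {"delta_pos": [0, 0, 0.04], "twist": [0, 0, 0]}
    - {"delta_pos": [0, 0, 0.02], "twist": [0, 0, 0]}
    - {"delta_pos": [0, 0, 0], "twist": [0, 0, 0]}
    - {"delta_pos": [0, 0, 0], "twist": [0, 0, 0]}

```text
time: 4.0
ee_pos: [0.5174, 0.0324, 0.1601]
orientation: [179.5, -44.6, -10.7]
force: [0.4, -0.2, -0.3]
width: 0.0005
gripper_force: 0.0
```

```bash
python3 - <<'E'
from h import *
go(B,Rt)
a,b=[optics.get_image(n)["image"] for n in("scene","side")]
cv2.imwrite("pics/c2.png",np.hstack([cv2.resize(a[20:260,200:380],(400,533)),cv2.resize(b[120:360,150:330],(400,533))]))
E
```

```text
pos [0.5174 0.0324 0.1601] rpy [179.53 -44.65 -10.74] F [ 0.37 -0.19 -0.27] t 4.0
shift tool m [-0.0094  0.0046  0.0633] norm units [-0.0189  0.0092  0.1266]
twist deg [ 0.5   0.35 -0.03] units [ 0.0028  0.002  -0.0002]
```

View pics/c2.png

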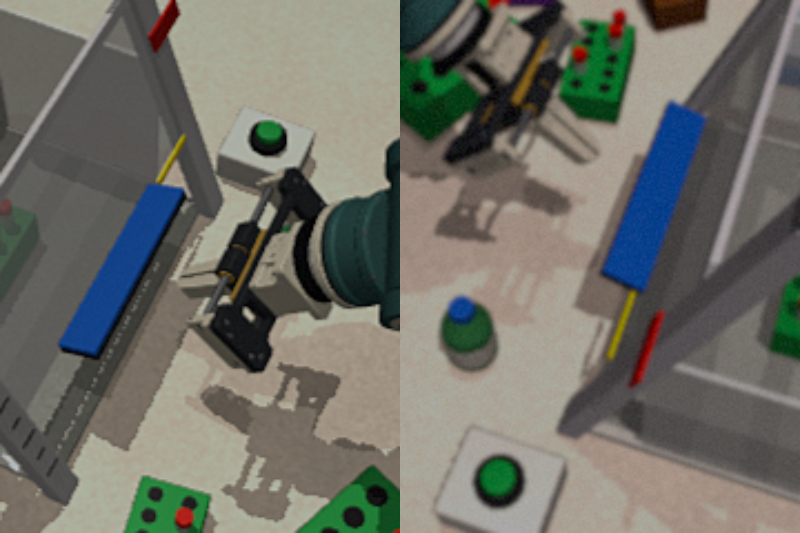

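The crop shows the hand in front of the lip with its tips at about scene (281,143). Nothing has been touched. Next I slide the fingers in under the lip.

Request:
move_arm:
  steps:
    - {"delta_pos": [-0.019, 0.009, 0], "twist": [0.003, 0.002, 0]}
    - {"delta_pos": [0, 0, 0.03], "twist": [0, 0, 0]}
    - {"delta_pos": [0, 0, 0.03], "twist": [0, 0, 0]}
    - {"delta_pos": [0, 0, 0.03], "twist": [0, 0, 0]}
    - {"delta_pos": [0, 0, 0.03], "twist": [0, 0, 0]}
    - {"delta_pos": [0, 0, 0], "twist": [0, 0, 0]}
    - {"delta_pos": [0, 0, 0], "twist": [0, 0, 0]}

```text
time: 4.8
ee_pos: [0.5514, 0.0217, 0.1108]
orientation: [-179.9, -45.0, -10.7]
force: [-0.4, -0.0, -0.4]
width: 0.0005
gripper_force: 0.0
```

```bash
python3 - <<'E'
from h import *
go(T,Rt)
print('slope in tool', (Rt.T@up).round(3))
E
```

```text
pos [0.5514 0.0217 0.1108] rpy [-179.94  -45.    -10.7 ] F [-0.39 -0.05 -0.39] t 4.8
shift tool m [0.015  0.0009 0.0032] norm units [0.03   0.0018 0.0065]
twist deg [-0.05 -0.   -0.  ] units [-0.0003 -0.     -0.    ]
slope in tool [ 0.907 -0.    -0.423]
```

Request:
move_arm:
  steps:
    - {"delta_pos": [0.015, 0, 0.007], "twist": [0, 0, 0]}
    - {"delta_pos": [0.015, 0, 0.007], "twist": [0, 0, 0]}
    - {"delta_pos": [0.009, 0, -0.0042], "twist": [0, 0, 0]}
    - {"delta_pos": [0.018, 0, -0.0085], "twist": [0, 0, 0]}
    - {"delta_pos": [0.018, 0, -0.0085], "twist": [0, 0, 0]}
    - {"delta_pos": [0.018, 0, -0.0085], "twist": [0, 0, 0]}
    - {"delta_pos": [0.018, 0, -0.0085], "twist": [0, 0, 0]}
    - {"delta_pos": [0.018, 0, -0.0085], "twist": [0, 0, 0]}
    - {"delta_pos": [0.009, 0, -0.0042], "twist": [0, 0, 0]}
    - {"delta_pos": [0, 0, 0], "twist": [0, 0, 0]}
    - {"delta_pos": [0, 0, 0], "twist": [0, 0, 0]}

```text
time: 5.9
ee_pos: [0.587, 0.015, 0.1724]
orientation: [-179.9, -45.1, -10.7]
force: [-0.1, -0.3, 0.3]
width: 0.0009
gripper_force: 0.0
```

```bash
cat >> h.py <<'E'
def look(tag):
    ds=[optics.get_image(n) for n in("scene","side")]
    for k in('yel','red'):
        for n,d in zip(("scene","side"),ds):
            im=d["image"]
            for c in blobs(im,*COL[k],10):
                r=cv2.minAreaRect(c);
                if max(r[1])>2.5*min(r[1]): print(n,k,np.round(r[0],1),np.round(r[1],1))
    a,b=[d["image"] for d in ds]
    cv2.imwrite(f"pics/{tag}.png",np.hstack([cv2.resize(a[0:200,210:360],(400,533),interpolation=cv2.INTER_CUBIC),cv2.resize(b[150:350,170:320],(400,533),interpolation=cv2.INTER_CUBIC)]))
    for n,d in zip(("scene","side"),ds): np.savez(f"{n}_{tag}.npz",**d)
E
python3 - <<'E'
from h import *
go(T+.06*up,Rt); look("c3")
E
```

```text
pos [0.587  0.015  0.1724] rpy [-179.92  -45.05  -10.71] F [-0.05 -0.3   0.3 ] t 5.9
shift tool m [ 0.0003  0.0009 -0.0041] norm units [ 0.0005  0.0018 -0.0082]
twist deg [-0.07 -0.05 -0.01] units [-0.0004 -0.0003 -0.    ]
scene yel [269.7  72.6] [ 2.6 24.7]
side yel [259.2 256.2] [ 3.9 33.8]
scene red [272.3  28.2] [ 1.7 18.9]
side red [260.8 276.9] [ 3.4 32.3]
side red [271.8  90.6] [9.8 3.6]
side red [195.  89.] [14.  4.]
```

View pics/c3.png

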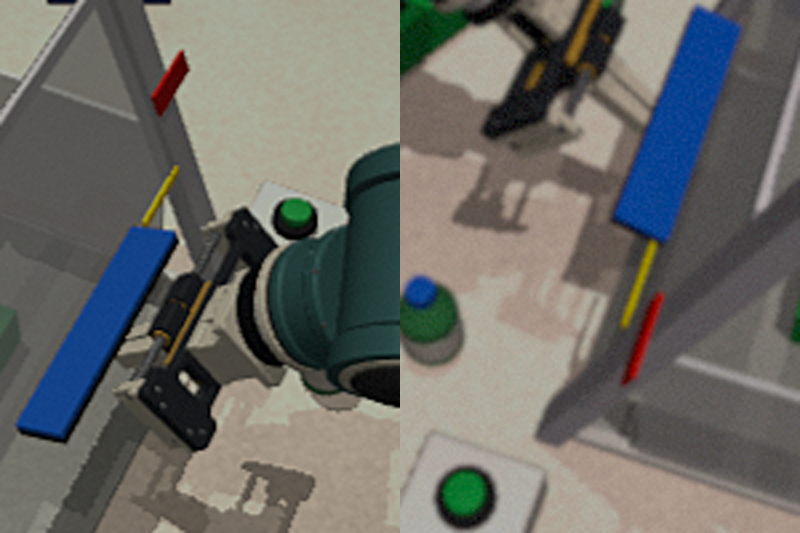

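The window rises with the fingers: the pointer is now at scene (270,73), and the band is unchanged at (274,31).

```bash
python3 - <<'E'
from h import *
a,b=[dict(np.load(f"{n}0.npz")) for n in("scene","side")]
for uv in (((276.8,90.7),(249.2,266.1)),((269.7,72.6),(259.2,256.2)),((273.8,31.2),(261.2,276.6))):
    X,r=tri((a,b),uv);print(X.round(4),'up %.4f n %.4f y %.4f'%(X@up,X@nx,X@ey),r)
E
```

```text
[ 0.5685 -0.1356  0.137 ] up 0.3284 n 0.5019 y -0.0277 [np.float64(0.3), np.float64(0.3)]
[ 0.5882 -0.1391  0.1923] up 0.3873 n 0.5018 y -0.0274 [np.float64(0.2), np.float64(0.2)]
[ 0.5973 -0.2077  0.252 ] up 0.4508 n 0.5018 y -0.0932 [np.float64(1.4), np.float64(1.4)]
```

Request:
move_arm:
  steps:
    - {"delta_pos": [0.009, 0, -0.0042], "twist": [0, 0, 0]}
    - {"delta_pos": [0.018, 0, -0.0085], "twist": [0, 0, 0]}
    - {"delta_pos": [0.018, 0, -0.0085], "twist": [0, 0, 0]}
    - {"delta_pos": [0.018, 0, -0.0085], "twist": [0, 0, 0]}
    - {"delta_pos": [0.018, 0, -0.0085], "twist": [0, 0, 0]}
    - {"delta_pos": [0.009, 0, -0.0042], "twist": [0, 0, 0]}
    - {"delta_pos": [0.005, 0, -0.0023], "twist": [0, 0, 0]}
    - {"delta_pos": [0.005, 0, -0.0023], "twist": [0, 0, 0]}
    - {"delta_pos": [0, 0, 0], "twist": [0, 0, 0]}
    - {"delta_pos": [0, 0, 0], "twist": [0, 0, 0]}

```text
time: 7.0
ee_pos: [0.6053, 0.0114, 0.2242]
orientation: [-179.9, -45.0, -10.7]
force: [-0.9, -0.2, -0.8]
width: 0.0003
gripper_force: 0.3
```

```bash
python3 - <<'E'
from h import *
go(T+.1235*up,Rt); look("c4")
E
```

```text
pos [0.6053 0.0114 0.2242] rpy [-179.94  -45.03  -10.7 ] F [-0.87 -0.16 -0.84] t 7.0
shift tool m [ 0.008   0.0008 -0.0075] norm units [ 0.0161  0.0016 -0.015 ]
twist deg [-0.06 -0.03  0.  ] units [-0.0003 -0.0002  0.    ]
scene yel [262.5  55. ] [ 2.5 25.6]
side yel [269.4 245.5] [ 3.6 33.5]
scene red [272.3  28.2] [ 1.7 18.9]
side red [260.7 277.1] [ 3.2 34.5]
side red [271.8  90.6] [9.8 3.6]
```

```bash
python3 - <<'E'
from h import *
a,b=[dict(np.load(f"{n}0.npz")) for n in("scene","side")]
for uv in (((262.5,55),(269.4,245.5)),((273.8,31.2),(260.8,277))):
    X,r=tri((a,b),uv);print(X.round(4),'up %.4f n %.4f y %.4f'%(X@up,X@nx,X@ey),r)
E
```

```text
[ 0.6061 -0.141   0.2425] up 0.4406 n 0.5015 y -0.0260 [np.float64(0.0), np.float64(0.0)]
[ 0.5971 -0.2082  0.2515] up 0.4503 n 0.5018 y -0.0938 [np.float64(1.0), np.float64(1.0)]
```

View pics/c4.png

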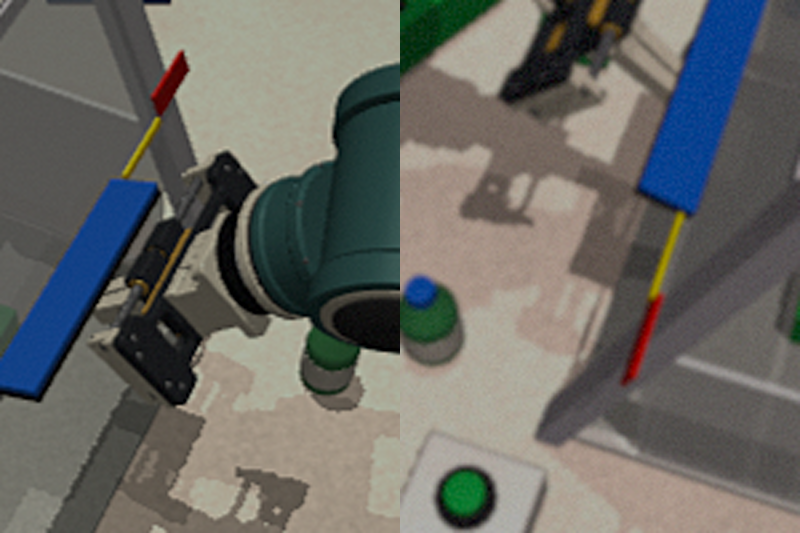

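The pointer's right end meets the band's lower edge, at scene crop (157,117), with about 10 mm left to go.

Request:
move_arm:
  steps:
    - {"delta_pos": [0.006, 0, -0.0028], "twist": [0, 0, 0]}
    - {"delta_pos": [0.006, 0, -0.0028], "twist": [0, 0, 0]}
    - {"delta_pos": [0.006, 0, -0.0028], "twist": [0, 0, 0]}
    - {"delta_pos": [0, 0, 0], "twist": [0, 0, 0]}
    - {"delta_pos": [0, 0, 0], "twist": [0, 0, 0]}
    - {"delta_pos": [0, 0, 0], "twist": [0, 0, 0]}

```text
time: 7.7
ee_pos: [0.6087, 0.0108, 0.2338]
orientation: [-179.9, -45.1, -10.7]
force: [-0.2, -0.6, -0.6]
width: 0.0003
gripper_force: 0.0
```

```bash
python3 - <<'E'
from h import *
go(T+.1235*up,Rt); look("c5")
E
```

```text
pos [0.6087 0.0108 0.2338] rpy [-179.93  -45.05  -10.7 ] F [-0.19 -0.64 -0.58] t 7.7
shift tool m [-0.0012  0.0008 -0.0032] norm units [-0.0024  0.0016 -0.0064]
twist deg [-0.07 -0.05 -0.  ] units [-0.0004 -0.0003 -0.    ]
scene yel [261.2  51.1] [ 2.6 25. ]
side yel [271.5 243.2] [ 3.6 34.2]
scene red [272.2  28.1] [ 1.8 18.9]
side red [261.  276.7] [ 3.3 33.6]
side red [271.8  90.6] [9.8 3.7]
```

View pics/c5.png

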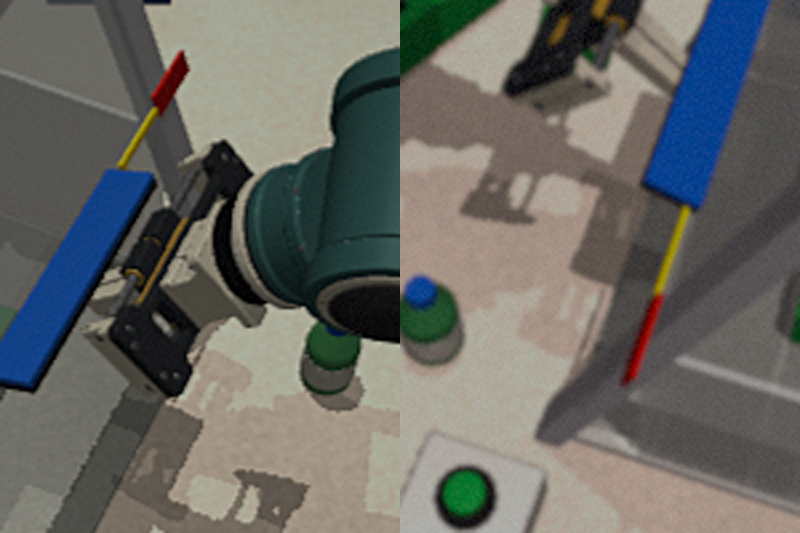

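```bash
python3 - <<'E'
from h import *
a,b=[dict(np.load(f"{n}_c5.npz")) for n in("scene","side")]
for uv in (((261.2,51.1),(271.5,243.2)),((273.8,31.2),(261,276.7))):
    X,r=tri((a,b),uv);print(X.round(4),'up %.4f n %.4f y %.4f'%(X@up,X@nx,X@ey),r)
# band corners expected at +-10mm, +-30mm, overlay check of centre line
h=cv2.cvtColor(a["image"],cv2.COLOR_BGR2HSV)
m=cv2.inRange(h,(0,120,60),(8,255,255))|cv2.inRange(h,(172,120,60),(180,255,255));m[:,:255]=0;m[60:]=0
p=np.argwhere(m)[:,::-1];print(p.mean(0),len(p),p.min(0),p.max(0))
R=Ro.from_euler('xyz',a["attitude"],degrees=True).as_matrix()
for y in(-.03,.03):
  for u in(-.01,.01):
    q=a["intrinsics"]@R.T@(X+y*ey+u*up-a["xyz"]);print(y,u,(q[:2]/q[2]).round(1))
E
```

```text
[ 0.6094 -0.1417  0.2529] up 0.4516 n 0.5011 y -0.0261 [np.float64(0.1), np.float64(0.1)]
[ 0.5972 -0.2079  0.2519] up 0.4506 n 0.5017 y -0.0934 [np.float64(1.2), np.float64(1.2)]
[273.29496403  30.71942446] 139 [267  19] [280  42]
-0.03 -0.01 [279.7  26.1]
-0.03 0.01 [277.3  18.7]
0.03 -0.01 [269.2  43.6]
0.03 0.01 [266.6  36.4]
```

The pointer is about 1 mm from the band's middle. I withdraw the hand down and back, then upright it.

Request:
move_arm:
  steps:
    - {"delta_pos": [-0.02, 0, 0], "twist": [0, 0, 0]}
    - {"delta_pos": [-0.02, 0, 0], "twist": [0, 0, 0]}
    - {"delta_pos": [0, 0, -0.04], "twist": [0, 0, 0]}
    - {"delta_pos": [0, 0, -0.06], "twist": [0, 0, 0]}
    - {"delta_pos": [0, 0, -0.06], "twist": [0, 0, 0]}
    - {"delta_pos": [0, 0, -0.06], "twist": [0, 0, 0]}
    - {"delta_pos": [0, 0, -0.06], "twist": [0, 0, 0]}
    - {"delta_pos": [0, 0, 0], "twist": [0, -0.04, 0]}
    - {"delta_pos": [0, 0, 0], "twist": [0, -0.04, 0]}
    - {"delta_pos": [0, 0, 0], "twist": [0, -0.04, 0]}
    - {"delta_pos": [0, 0, 0], "twist": [0, -0.04, 0]}
    - {"delta_pos": [0, 0, 0], "twist": [0, -0.04, 0]}
    - {"delta_pos": [0, 0, 0], "twist": [0, -0.04, 0]}
    - {"delta_pos": [0, 0, 0], "twist": [0, -0.01, 0]}
    - {"delta_pos": [0, 0, 0], "twist": [0, 0, 0]}

```text
time: 9.3
ee_pos: [0.4976, 0.0315, 0.3169]
orientation: [-180.0, 0.0, -10.7]
force: [-0.2, -0.0, 0.6]
width: 0.0003
gripper_force: 0.0
```

```bash
python3 - <<'E'
from h import *
go([.4728,-.2637,.16],Rd)
a,b=[optics.get_image(n) for n in("scene","side")]
for k in('yel','red'):
  for d in(a,b):
    print(k,[np.round(cv2.minAreaRect(c)[0],1).tolist() for c in blobs(d["image"],*COL[k],10) if cv2.minAreaRect(c)[0][0]>255 and cv2.minAreaRect(c)[0][0]<280])
E
```

```text
pos [0.4976 0.0315 0.3169] rpy [-1.80e+02  4.00e-02 -1.07e+01] F [-0.21 -0.02  0.64] t 9.3
shift tool m [0.0306 0.2947 0.1569] norm units [0.0611 0.5893 0.3138]
twist deg [-0.    0.04  0.  ] units [-0.      0.0002  0.    ]
yel [[261.1, 51.0]]
yel [[271.6, 243.0]]
red [[256.8, 279.3], [260.5, 268.0], [271.7, 28.6]]
red [[261.2, 276.4], [267.7, 104.9], [271.8, 90.6]]
```

The window stayed put, so I move over the button.

Request:
move_arm:
  steps:
    - {"delta_pos": [0.0076, 0.0737, 0], "twist": [0, 0, 0]}
    - {"delta_pos": [0.0076, 0.0737, 0], "twist": [0, 0, 0]}
    - {"delta_pos": [0.0076, 0.0737, 0], "twist": [0, 0, 0]}
    - {"delta_pos": [0.0076, 0.0737, 0], "twist": [0, 0, 0]}
    - {"delta_pos": [0.0076, 0.0737, 0], "twist": [0, 0, 0]}
    - {"delta_pos": [0.0076, 0.0737, 0], "twist": [0, 0, 0]}
    - {"delta_pos": [0.0076, 0.0737, 0], "twist": [0, 0, 0]}
    - {"delta_pos": [0.0076, 0.0737, 0], "twist": [0, 0, 0]}
    - {"delta_pos": [0, 0, 0.06], "twist": [0, 0, 0]}
    - {"delta_pos": [0, 0, 0.07], "twist": [0, 0, 0]}
    - {"delta_pos": [0, 0, 0.07], "twist": [0, 0, 0]}
    - {"delta_pos": [0, 0, 0.06], "twist": [0, 0, 0]}
    - {"delta_pos": [0, 0, 0.05], "twist": [0, 0, 0]}
    - {"delta_pos": [0, 0, 0], "twist": [0, 0, 0]}
    - {"delta_pos": [0, 0, 0], "twist": [0, 0, 0]}

```text
time: 10.9
ee_pos: [0.4726, -0.2632, 0.1643]
orientation: [180.0, -0.1, -10.6]
force: [-0.2, -0.5, 0.6]
width: 0.0005
gripper_force: 0.0
```

```bash
python3 - <<'E'
from h import *
go([.4728,-.2637,.075],Rd)
a,b=[optics.get_image(n)["image"] for n in("scene","side")]
cv2.imwrite("pics/c6.png",np.hstack([cv2.resize(a[0:200,210:360],(400,533)),cv2.resize(b[200:384,120:258],(400,533))]))
E
```

```text
pos [ 0.4726 -0.2632  0.1643] rpy [ 1.7998e+02 -1.1000e-01 -1.0640e+01] F [-0.23 -0.48  0.62] t 10.9
shift tool m [0.0001 0.0004 0.0893] norm units [0.0003 0.0008 0.1786]
twist deg [ 0.02 -0.11  0.06] units [ 0.0001 -0.0006  0.0004]
```

View pics/c6.png

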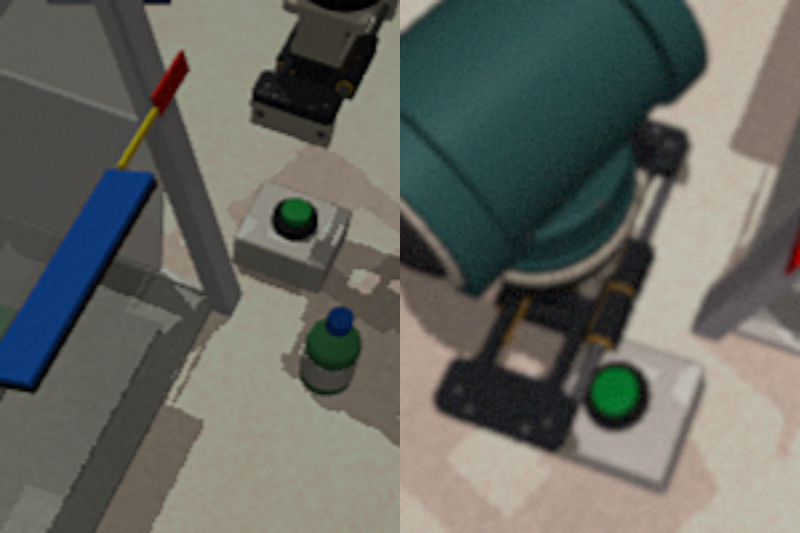

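The crop shows the closed fingers above the pod, with the button at scene (320,81). The bottle and window are unchanged.

Request:
move_arm:
  steps:
    - {"delta_pos": [0, 0, 0.06], "twist": [0, 0, 0]}
    - {"delta_pos": [0, 0, 0.06], "twist": [0, 0, 0]}
    - {"delta_pos": [0, 0, 0.045], "twist": [0, 0, 0]}
    - {"delta_pos": [0, 0, 0.016], "twist": [0, 0, 0]}
    - {"delta_pos": [0, 0, 0], "twist": [0, 0, 0]}
    - {"delta_pos": [0, 0, 0], "twist": [0, 0, 0]}

```text
time: 11.6
ee_pos: [0.4734, -0.2639, 0.0743]
orientation: [180.0, -0.1, -10.7]
force: [-0.1, 0.1, 0.6]
width: 0.0003
gripper_force: 0.0
```

Request:
move_arm:
  steps:
    - {"delta_pos": [0, 0, 0.008], "twist": [0, 0, 0]}
    - {"delta_pos": [0, 0, 0.008], "twist": [0, 0, 0]}
    - {"delta_pos": [0, 0, 0.006], "twist": [0, 0, 0]}
    - {"delta_pos": [0, 0, 0], "twist": [0, 0, 0]}
    - {"delta_pos": [0, 0, 0], "twist": [0, 0, 0]}

```text
time: 12.1
ee_pos: [0.4731, -0.2637, 0.0619]
orientation: [-180.0, -0.1, -10.7]
force: [2.1, -0.9, 4.9]
width: 0.0004
gripper_force: 2.2
```

Request:
move_arm:
  steps:
    - {"delta_pos": [0, 0, 0.004], "twist": [0, 0, 0]}
    - {"delta_pos": [0, 0, 0.002], "twist": [0, 0, 0]}
    - {"delta_pos": [0, 0, 0], "twist": [0, 0, 0]}
    - {"delta_pos": [0, 0, 0], "twist": [0, 0, 0]}

```text
time: 12.5
ee_pos: [0.4733, -0.2638, 0.0609]
orientation: [-180.0, -0.1, -10.7]
force: [-6.4, 4.3, 26.0]
width: 0.0003
gripper_force: 13.1
```

Request:
move_arm:
  steps:
    - {"delta_pos": [0, 0, -0.008], "twist": [0, 0, 0]}
    - {"delta_pos": [0, 0, 0], "twist": [0, 0, 0]}
    - {"delta_pos": [0, 0, 0], "twist": [0, 0, 0]}

```text
time: 12.8
ee_pos: [0.4728, -0.2636, 0.0626]
orientation: [-180.0, -0.0, -10.7]
force: [2.3, -2.0, 4.6]
width: 0.0002
gripper_force: 2.0
```

Request:
move_arm:
  steps:
    - {"delta_pos": [0, 0, -0.004], "twist": [0, 0, 0]}
    - {"delta_pos": [0, 0, 0], "twist": [0, 0, 0]}
    - {"delta_pos": [0, 0, 0], "twist": [0, 0, 0]}

```text
time: 13.1
ee_pos: [0.4726, -0.2634, 0.0643]
orientation: [-180.0, 0.0, -10.7]
force: [1.4, -1.7, 3.5]
width: 0.0005
gripper_force: 1.5
```

Request:
move_arm:
  steps:
    - {"delta_pos": [0, 0, -0.004], "twist": [0, 0, 0]}
    - {"delta_pos": [0, 0, 0], "twist": [0, 0, 0]}
    - {"delta_pos": [0, 0, 0], "twist": [0, 0, 0]}

```text
time: 13.4
ee_pos: [0.4725, -0.2634, 0.0663]
orientation: [-179.9, 0.0, -10.7]
force: [-0.0, 0.0, 1.2]
width: 0.0006
gripper_force: 0.9
```

On release the force falls off like a spring over about 5 mm, so the button did bottom out. I draw the hand clear.

Request:
move_arm:
  steps:
    - {"delta_pos": [0, 0, -0.04], "twist": [0, 0, 0]}
    - {"delta_pos": [0, 0, -0.08], "twist": [0, 0, 0]}
    - {"delta_pos": [0, 0, -0.08], "twist": [0, 0, 0]}
    - {"delta_pos": [0, 0, -0.08], "twist": [0, 0, 0]}
    - {"delta_pos": [0, 0, -0.08], "twist": [0, 0, 0]}
    - {"delta_pos": [0, 0.08, 0], "twist": [0, 0, 0]}
    - {"delta_pos": [0, 0.08, 0], "twist": [0, 0, 0]}
    - {"delta_pos": [0, 0.08, 0], "twist": [0, 0, 0]}
    - {"delta_pos": [0, 0, 0], "twist": [0, 0, 0]}
    - {"delta_pos": [0, 0, 0], "twist": [0, 0, 0]}
    - {"delta_pos": [0, 0, 0], "twist": [0, 0, 0]}

```text
time: 14.5
ee_pos: [0.4505, -0.3809, 0.2461]
orientation: [-179.9, 0.0, -10.6]
force: [0.1, -0.3, 0.2]
width: 0.0007
gripper_force: 0.0
```

```bash
python3 - <<'E'
from h import *
go([.47,-.3,.26]); look("c7")
for n in("scene","side"):
  d=dict(np.load(f"{n}_c7.npz"))
  print(n,[(np.round(cv2.minAreaRect(c)[0],1).tolist()) for c in blobs(d["image"],*COL['green'],30)])
E
```

```text
pos [ 0.4505 -0.3809  0.2461] rpy [-1.7993e+02  3.0000e-02 -1.0640e+01] F [ 0.07 -0.26  0.21] t 14.5
shift tool m [ 0.0042 -0.0831 -0.0138] norm units [ 0.0084 -0.1662 -0.0276]
scene yel [261.1  51. ] [ 2.4 25. ]
side yel [271.8 243.3] [ 3.5 34.2]
scene red [272.1  28.1] [ 1.4 18.9]
side red [261.  276.3] [ 3.2 32.9]
side red [247.4 130.5] [ 4.4 11.4]
side red [271.8  90.6] [9.8 3.6]
side red [194.6  88.9] [ 4.6 14.3]
scene [[271.0, 265.5], [355.4, 272.2], [334.6, 128.5], [320.5, 79.0]]
side [[194.0, 334.5], [181.7, 269.0], [331.9, 257.6], [238.2, 151.3], [173.6, 147.4], [300.7, 30.4]]
```

The button is back up, the pointer is still level with the band, and the rack and bottle have not moved. I hand the job in.

```bash
python3 -c "
from h import *
print(arm.close_job())"
```

```text
the job is handed in; nothing more can be done
None
```

The job is handed in with no verdict returned: the window was pushed up without gripping until the pointer was about 1 mm from the middle of the red band, the green button was pressed fully and sprang back, the hand was drawn clear, and the rack and bottle did not move (the tip box was never approached or re-measured).

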